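Clear the jammed tub from the cold-store chute

ROBOT

A 7-joint arm with a two-finger parallel gripper is mounted at the origin on the work surface. World frame = base frame: x ahead of the robot, y to its left, z up, the work surface at z = 0. Lengths are in m, angles in rad, forces in N, time in s.
With the tool pointing down it reaches from about 0.425 to 0.925 m from the base axis. Payload 6.8 kg.
Tool frame: the origin (TCP) lies on the front face of the gripper's body, between the roots of the fingers; the fingertips stand 73 mm ahead of it and the grasp point (between the pads) lies 54 mm ahead of it (env.nose_length is the distance from the TCP to the fingertips, in m); z points along the fingers, y is the direction in which the jaws open and shut (so a half turn about z gives the same grasp; the last joint's range is limited). The gripper opens to 85 mm and grips with 20 to 120 N. Pads are 22 mm wide; open, the fingers measure 114 mm over their backs; the gripper's body (76 mm by 85 mm) begins 54 mm behind the grasp point. The pads swing forward as they close: fully open they stand 13 mm farther back than shut.
Start: joints at [-1.248, 0.477, 0.022, 1.555, -0.011, 1.109, -0.083], TCP at [0.282, 0.613, 0.304] pointing down, gripper open.
Joint ranges: [-2.96, 2.96], [-0.34, 2.1], [-1.41, 1.46], [0.24, 2.44], [-1.37, 4.51], [0.17, 1.92], [-2.96, 2.96]. Speed limits (rad/s): [2.39, 2.39, 3.14, 3.14, 3.14, 3.14, 3.14].

INTERFACE

Orientations are given as a unit quaternion [w, x, y, z].
In Python, from cell import env, kin, camera, calibration, job gives the robot as it stands. The module is installed in compiled form; this text tells all that it offers. Calls block until the motion is done:
- env.reach(position, orientation): joint-space move of the TCP to a pose.
- env.movel(position, velocity=0.15, rot=None, stop_force=None): straight line of the TCP; rot=None keeps the orientation; velocity is the mean speed in m/s. With stop_force (N) it stops when the force on the tool has changed by that much, and returns True; else False.
- env.goto_joints(angles): joint-space move.
- env.grip(opening, f_grip=None): finger opening in m; f_grip is the grip in N (None keeps the last); returns when the fingers have stopped.
- env.dwell(seconds).
- kin.inverse_kinematics(position, orientation): joint angles nearest the present ones, or None.
- env.get_state(): the state.
- camera(name): name is "scene" or "top" or "wrist"; returns (picture, depth): 400x640x3 uint8, blue, green, red; 400x640 float32, m along the optical axis (not along the pixel's ray), 0 where there is no reading.
- calibration(name): a dict with "fx", "fy", "cx", "cy" (pixels), "rvec" (rotation vector, rad) and "tvec" (3), from world to camera coordinates, as OpenCV has them. Camera axes: x right, y down, z forward; pixel columns grow to the right and rows downward; lengths in m; the calibration is good to about 2 mm. The wrist camera is an equidistant fisheye: a pixel r from the principal point sees the ray r / f radians off the axis. A picture is of the moment at which its call begins: read the wrist's pose just before it. calibration takes no time and is no camera call; for the wrist camera it gives the pose at the moment of the call.
A pose or a line that the arm cannot do raises env.PlanningError and nothing moves.
- job.job_done(): hands the job in, once; it reports no verdict.
The state is a dict: "time": time; "qpos": joint angles; "joint_velocities": joint speeds; "joint_torque": joint torques, N m; "tcp_pos": TCP position; "orientation": TCP orientation; "force": force on the tool from outside, world axes, zero at the start; "torque": the same for the moment, N m; "opening": finger opening in m.
Only numpy, scipy, OpenCV 4.12 (cv2) and the standard library are available. Lean on these libraries where they do the work, as an engineer would, in place of code of your own. Each camera call takes 0.05 s, during which the arm holds its last target.

TASK

One of the small lidded tubs has turned crosswise and jammed in the narrowing of the sloping steel chute, under the two roof strips. Push it back up the chute until it is clear of the strips, lift it out there and set it down the right way up inside the shallow empty aluminium tray.

Things in the scene. Friction and masses are not known exactly. Their poses are not given: they have to be found in the camera images.
- chute: fixed steel chute, floor sloping 10 deg. Origin on floor centreline; x uphill along the floor, z square to the floor. Walls 46 mm high. Bay x 0..180 mm, 130 wide, uphill end open; funnel x 0..-100, narrowing to 64; lane x -100..-280, 64 wide, a tub at its end. Two roof strips (z 46..49) cover both sides for x -100..+35, leaving a 64 mm slot along the middle; beyond x 35 the bay is open on top
- tub_mid (a point): centre (half-way up) of the jammed tub: milky body, dark lid, 50 x 100 x 40 mm high, 0.15 to 0.3 kg, flat on the chute floor in the funnel, its length across. Its x is the 50 mm way (uphill), y the 100 mm length, z out of the lid. Friction holds it anywhere on the slope. Clear of the strips once its centre is 60 mm or more uphill of the chute origin; a finger fits in the slot downhill of it
- tray_floor (a point): centre of the inner floor (3 mm above the table) of the shallow empty aluminium tray, fixed, 240 mm (its x) by 165 mm (its y), walls 3 mm thick, rim top 25 mm above the table, beside the chute on its left or right. A deep steel pan full of round cups stands on the other side: it is not the tray
Things that resemble listed ones, but are neither listed nor needed, are in the scene too. Leave any green or purple look-alike of the part that bears tub_mid alone.

How it is judged:
By the outcome, as a careful person would: the job done as asked, in the order asked, and still so for the second after the job is handed in, with the robot touching nothing.
It also fails if it takes over 53 s, if anything falls off the work surface, if the arm or the gripper's body presses on something with over 40 N, if the wrist force passes 120 N, or if a joint passes its speed limit or range.

## Working session

There is one attempt and no reset: what is moved stays moved. The work goes in short steps, each a Python script; the robot and the scene stay as the last script left them, time stands still between calls to the robot, and variables do not carry over. Pictures are saved under pics/ and viewed, and the job is handed in when it is done.

```bash
mkdir -p pics; ls; cat > h.py <<'E'
import numpy as np, cv2
from scipy.spatial.transform import Rotation as R
from cell import env,kin,camera,calibration,job
def cam(n,tag):
    c=calibration(n); im,d=camera(n); cv2.imwrite(f'pics/{tag}.png',im); np.savez(f'pics/{tag}.npz',im=im,d=d,**{k:np.array(c[k]) for k in c if k in('fx','fy','cx','cy','rvec','tvec')})
    return c,im,d
def world(c,d):
    v,u=np.mgrid[:400,:640]
    p=np.stack([(u-c['cx'])/c['fx']*d,(v-c['cy'])/c['fy']*d,d],-1)
    M=cv2.Rodrigues(np.array(c['rvec'],float).reshape(3,1))[0]
    w=(p-np.array(c['tvec']).ravel())@M
    w[d<=0]=np.nan
    return w
E
python3 - <<'E'
from h import *
for n in('scene','top'): cam(n,n+'0')
print(env.get_state()['time'],env.nose_length, calibration('top'))
E
```

```text
pics
0.1 0.0726 {'fx': 447.87462583186806, 'fy': 447.87462583186806, 'cx': 323.6933919797316, 'cy': 194.68735478540518, 'rvec': array([ 2.16918658, -2.15545751,  0.1077297 ]), 'tvec': array([-0.02788032,  0.5139924 ,  1.14788941])}
```

View pics/scene0.png

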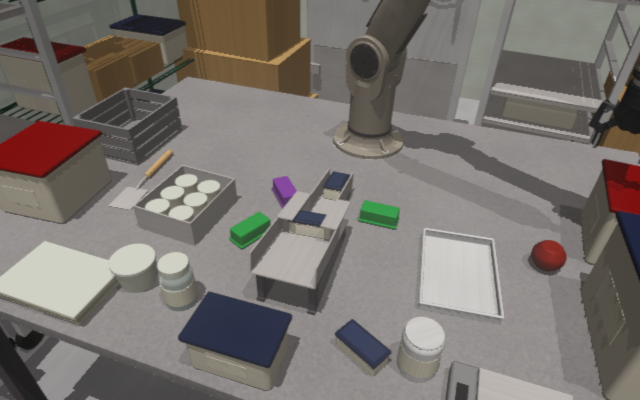

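View pics/top0.png

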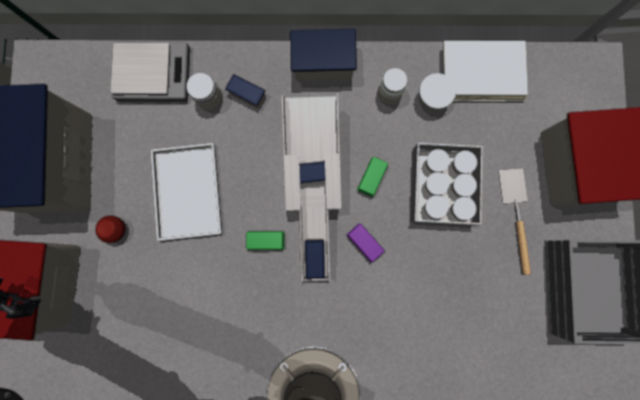

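The top view shows the chute running along column ~313, with its uphill end at the top. The candidates are:
- Dark-lidded tub under the strips at (313,173), lying across the funnel. It fits tub_mid.
- Dark-lidded tub at the lane's end (315,258), not the one.
- Loose dark-lidded tub on the table at (245,90), not the one.
- Green and purple look-alikes at (373,176), (265,240) and (366,243), to be left alone.

The shallow empty tray is at (186,192). The pan with cups is at (448,184).

```bash
python3 - <<'E'
from h import *
z=np.load('pics/top0.npz'); im,d=z['im'],z['d']; c={k:z[k] for k in('fx','fy','cx','cy','rvec','tvec')}
w=world(c,d); np.set_printoptions(precision=4,suppress=True)
for u,v in [(313,173),(304,173),(322,173),(313,140),(300,110),(325,110),(313,200),(186,192),(170,170),(205,225),(315,258),(290,180),(330,180),(154,192),(218,192),(240,300),(284,120),(339,120),(312,96)]:
    print(u,v,w[v,u])
a=cv2.resize(im[80:290,265:360],None,fx=5,fy=5*.55*1.0,interpolation=cv2.INTER_CUBIC)
a=cv2.resize(im[85:225,265:360],None,fx=4.2,fy=4.2,interpolation=cv2.INTER_CUBIC)
b=cv2.resize(im[130:250,140:230],(380,588*1),interpolation=cv2.INTER_CUBIC)
cv2.imwrite('pics/crop0.png',np.hstack([a,b[:a.shape[0]]]))
print(a.shape)
E
```

```text
313 173 [0.5598 0.0015 0.1022]
304 173 [0.5592 0.0236 0.1051]
322 173 [ 0.5594 -0.0207  0.1059]
313 140 [0.6487 0.0031 0.0774]
300 110 [0.7217 0.0361 0.0949]
325 110 [ 0.7232 -0.027   0.0908]
313 200 [0.4978 0.0026 0.0504]
186 192 [0.522  0.3462 0.0016]
170 170 [0.5812 0.391  0.0044]
205 225 [0.4336 0.2913 0.0035]
315 258 [ 0.3506 -0.0042  0.0647]
290 180 [0.5408 0.0574 0.1112]
330 180 [ 0.5421 -0.0405  0.1057]
154 192 [0.519  0.4239 0.0238]
218 192 [0.5221 0.2589 0.0057]
240 300 [ 0.2379  0.1934 -0.0002]
284 120 [0.6904 0.0743 0.1136]
339 120 [ 0.7219 -0.0648  0.0034]
312 96 [0.7892 0.0095 0.0028]
(588, 399, 3)
```

View pics/crop0.png

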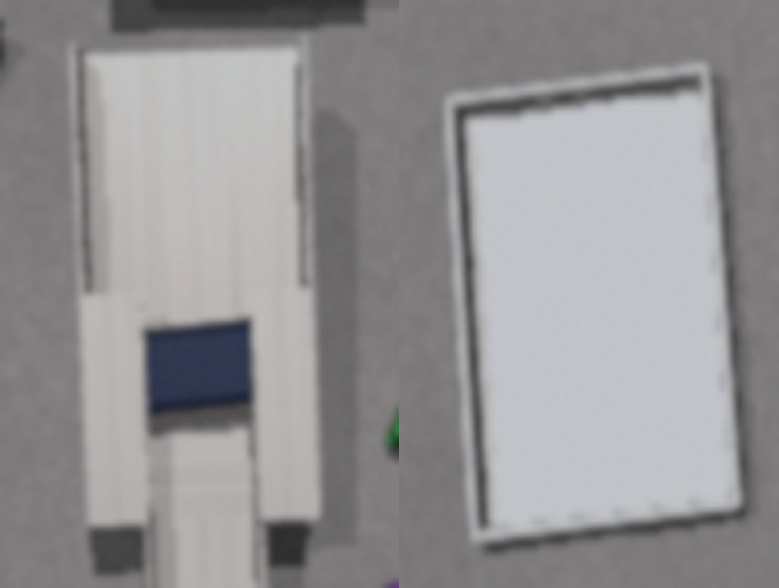

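```bash
cat > fit.py <<'E'
from h import *
from scipy.optimize import least_squares
np.set_printoptions(precision=4,suppress=True)
z=np.load('pics/top0.npz'); im,d=z['im'],z['d']; c={k:z[k] for k in('fx','fy','cx','cy','rvec','tvec')}
w=world(c,d)
fl=w[100:148,296:328].reshape(-1,3); A=np.c_[fl[:,:2],np.ones(len(fl))]
s,*_=np.linalg.lstsq(A,fl[:,2],rcond=None); r=A@s-fl[:,2]
k=abs(r)<.01; s,*_=np.linalg.lstsq(A[k],fl[k,2],rcond=None); print('floor plane',s,'slope',np.degrees(np.arctan(np.hypot(*s[:2]))),r.std(), k.mean())
cr=np.array([[80,293],[312,290],[89,526],[320,520]])/4.2+[265,85]-.38
K=np.array([[c['fx'],0,c['cx']],[0,c['fy'],c['cy']],[0,0,1]],float)
def T(p): return R.from_euler('ZY',[p[3],-np.radians(10)]),p[:3]
def f(p):
    Rm,t=T(p);W=p[4]
    P=np.array([[.035,W,.049],[.035,-W,.049],[-.1,W,.049],[-.1,-W,.049]])
    q=cv2.projectPoints(Rm.apply(P)+t,c['rvec'],c['tvec'],K,None)[0][:,0]
    n=Rm.apply([0,0,1]); m=fl[k].mean(0)
    return np.r_[(q-cr).ravel(),n@(m-t)/.001]
o=least_squares(f,[.58,0,.06,0,.068]); print(o.x,o.fun)
Rm,t=T(o.x)
# tub lid: dark blue mask
hsv=cv2.cvtColor(im,cv2.COLOR_BGR2HSV); b=im.astype(int)
m=((b[...,0]-b[...,2]>12)).astype(np.uint8); m[:150]=0;m[200:]=0;m[:,:290]=0;m[:,340:]=0
ys,xs=np.nonzero(m); print(xs.min(),xs.max(),ys.min(),ys.max(),m.sum())
loc=Rm.inv().apply(w.reshape(-1,3)-t).reshape(w.shape)
print('lid local med',np.median(loc[m>0],0),'range',loc[m>0].min(0),loc[m>0].max(0))
print('strip z',np.nanmedian(loc[170:200,290:297,2]),np.nanmedian(loc[170:200,330:336,2]), 'floor z',np.nanmedian(loc[110:148,300:326,2]))
# project lid corner from pixels to plane z=.04
cc=np.array([[148,330],[250,322],[250,400],[152,410]])/4.2+[265,85]-.38
M=cv2.Rodrigues(c['rvec'])[0]; C=-M.T@c['tvec'].ravel()
def hit(uv,zl):
    ray=M.T@np.linalg.solve(K,[*uv,1]); n=Rm.apply([0,0,1]); 
    return Rm.inv().apply(C+ray*(n@(t+n*zl-C))/(n@ray)-t)
for q in cc: print(hit(q,.04))
# tray
cr2=np.array([[447,100],[710,65],[742,510],[477,545]],float)-[399,0]
cr2=cr2/[380/90,588/120]+[140,130]-.4
for zz in (.025,):
    P=[]
    for q in cr2:
        ray=M.T@np.linalg.solve(K,[*q,1]); P.append(C+ray*(zz-C[2])/ray[2])
    P=np.array(P); print('tray',P,P.mean(0),[np.linalg.norm(P[i]-P[i-1]) for i in range(4)])
    e=(P[0]+P[1]-P[2]-P[3]);print('yaw',np.degrees(np.arctan2(e[1],e[0])))
E
python3 fit.py
```

```text
** On entry to DLASCL parameter number  4 had an illegal value
 ** On entry to DLASCL parameter number  4 had an illegal valueTraceback (most recent call last):
  File "fit.py", line 7, in <module>
    s,*_=np.linalg.lstsq(A,fl[:,2],rcond=None); r=A@s-fl[:,2]
         ~~~~~~~~~~~~~~~^^^^^^^^^^^^^^^^^^^^^^
    x, resids, rank, s = _umath_linalg.lstsq(a, b, rcond,
                         ~~~~~~~~~~~~~~~~~~~^^^^^^^^^^^^^
                                             signature=signature)
                                             ^^^^^^^^^^^^^^^^^^^^
    raise LinAlgError("SVD did not converge in Linear Least Squares")
numpy.linalg.LinAlgError: SVD did not converge in Linear Least Squares
```

```bash
sed -i 's/^fl=w.*reshape(-1,3); A/fl=w[100:148,296:328].reshape(-1,3); fl=fl[np.isfinite(fl[:,2])]; A/; s/np.median(loc\[m>0\],0)/np.nanmedian(loc[m>0],0)/' fit.py; python3 fit.py
```

```text
floor plane [ 0.1754  0.0063 -0.0353] slope 9.955570906267395 0.0022081542410013143 1.0
[0.5778 0.0042 0.066  0.0331 0.0676] [ 0.1663  0.4355  0.2609 -0.3688 -0.1559 -0.0112 -0.2747 -0.0565 -0.004 ]
300 324 162 182 453
lid local med [-0.0089  0.0004  0.0402] range [nan nan nan] [nan nan nan]
strip z 0.04913673672713481 0.04892690248418719 floor z -1.1310996183074218e-05
[0.0136 0.0296 0.04  ]
[ 0.0166 -0.0304  0.04  ]
[-0.0291 -0.0291  0.04  ]
[-0.0334  0.0287  0.04  ]
tray [[0.6315 0.4369 0.025 ]
 [0.6518 0.2711 0.025 ]
 [0.4105 0.2432 0.025 ]
 [0.3908 0.4066 0.025 ]] [0.5212 0.3394 0.025 ] [np.float64(0.24262108424732626), np.float64(0.16702908190724766), np.float64(0.24292379149211635), np.float64(0.16461019966961582)]
yaw 6.870710521428678
```

```bash
cat >> h.py <<'E'
CR=R.from_euler('ZY',[.0331,-np.radians(10)]); CT=np.array([.5778,.0042,.066])
def quat(r): q=r.as_quat(); return [q[3],q[0],q[1],q[2]]
def tool(base,yaw):  # tool z = -base z; tool y = base x rotated by yaw(deg) about base z
    y=R.from_euler('z',yaw,degrees=True).apply([1,0,0]); z=np.array([0,0,-1.]); x=np.cross(y,z)
    return base*R.from_matrix(np.stack([x,y,z],1))
def tcp(base,t,p,dist): # point p in frame 'dist' ahead of the TCP
    return t+base.apply(np.array(p)+[0,0,dist])
TRAY=R.from_euler('z',6.87,degrees=True); TT=np.array([.521,.339,.003])
E
python3 - <<'E'
from h import *
np.set_printoptions(precision=3,suppress=True)
s=env.get_state(); print(R.from_quat(np.roll(s['orientation'],-1)).as_matrix())
N=env.nose_length
for yaw in (90,-90):
  for p in ([-.055,0,.09],[-.055,0,.008],[.065,0,.008]):
    print('push',yaw,kin.inverse_kinematics(tcp(CR,CT,p,N),quat(tool(CR,yaw))))
for yaw in (0,180):
    print('grasp',yaw,kin.inverse_kinematics(tcp(CR,CT,[.1,0,.023],.054),quat(tool(CR,yaw))))
    print('tray',yaw,kin.inverse_kinematics(TT+[0,0,.023+.054],quat(tool(TRAY,yaw))))
E
```

```text
[[-0.909  0.418 -0.001]
 [ 0.418  0.909 -0.002]
 [-0.    -0.002 -1.   ]]
push 90 [-0.474  0.242  0.386  2.181 -0.146  0.566  1.615]
push 90 [-0.277  0.402  0.17   2.192 -0.136  0.382  1.599]
push 90 [-0.227  0.515  0.146  1.908 -0.113  0.551  1.59 ]
push -90 [-0.898  0.336  0.919  2.202 -0.481  0.605 -1.187]
push -90 [-0.563  0.447  0.525  2.21  -0.536  0.413 -1.158]
push -90 [-0.575  0.593  0.621  1.932 -0.593  0.609 -1.132]
grasp 0 [-0.473  0.607  0.5    1.839 -0.471  0.628  0.324]
tray 0 [-0.833  0.679  0.213  1.843 -0.223  0.642 -0.367]
grasp 180 [ 0.022  0.561 -0.177  1.803  0.189  0.618  2.909]
tray 180 [-0.428  0.692 -0.339  1.813  0.338  0.694  2.304]
```

```bash
python3 - <<'E'
from h import *
N=env.nose_length
q=quat(tool(CR,90))
env.grip(.012,40)
env.reach(tcp(CR,CT,[-.062,0,.10],N),q)
print(env.get_state()['time'],env.get_state()['opening'])
r=env.movel(tcp(CR,CT,[-.062,0,.052],N),velocity=.12)
cam('scene','scene1');cam('top','top1')
s=env.get_state();print(s['time'],s['tcp_pos'],tcp(CR,CT,[-.062,0,.052],N),s['force'])
E
python3 - <<'E'
import cv2,numpy as np
a=cv2.imread('pics/scene1.png')[140:320,220:400];b=cv2.imread('pics/top1.png')[80:260,240:400]
cv2.imwrite('pics/c1.png',np.hstack([cv2.resize(a,(420,420)),cv2.resize(b,(373,420))]))
E
```

```text
3.1083 0.012096221965241107
3.7583 [0.49558563 0.00151936 0.17862836] [0.49515065 0.00146331 0.17794086] [ 0.24047035 -0.7386032   0.41197747]
```

View pics/c1.png

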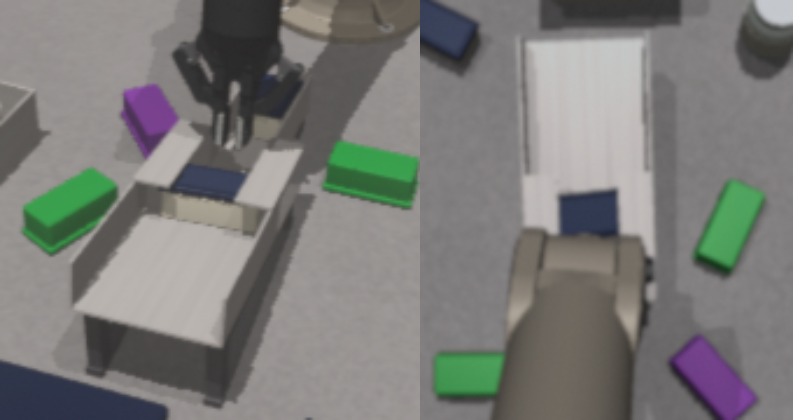

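The fingers are in the slot just downhill of the dark lid, which is at about (212,180) in the left crop. The finger linkage bulges outward, so I'll go in with the tips no lower than 14 mm above the chute floor and guard that move with a force stop.

```bash
python3 - <<'E'
from h import *
N=env.nose_length
r=env.movel(tcp(CR,CT,[-.062,0,.014],N),velocity=.08,stop_force=6)
s=env.get_state();print(r,s['time'],s['tcp_pos'],s['force'])
cam('scene','scene2')
if not r:
    r=env.movel(tcp(CR,CT,[-.035,0,.014],N),velocity=.06,stop_force=25)
    s=env.get_state();print(r,s['time'],CR.inv().apply(s['tcp_pos']-CT),s['force'])
    cam('scene','scene3');cam('top','top3')
E
python3 - <<'E'
import cv2,numpy as np
a=cv2.imread('pics/scene2.png')[140:320,220:400];b=cv2.imread('pics/scene3.png')[140:320,220:400]
cv2.imwrite('pics/c2.png',np.hstack([cv2.resize(a,(400,400)),cv2.resize(b,(400,400))]))
E
```

```text
False 4.3833 [0.5017879  0.00150258 0.14049579] [-0.43635686  0.79130097 -0.89989198]
False 5.0333 [-3.47886056e-02 -4.16214864e-05  8.65554596e-02] [-0.17668791  0.02476537  0.40675906]
```

View pics/c2.png

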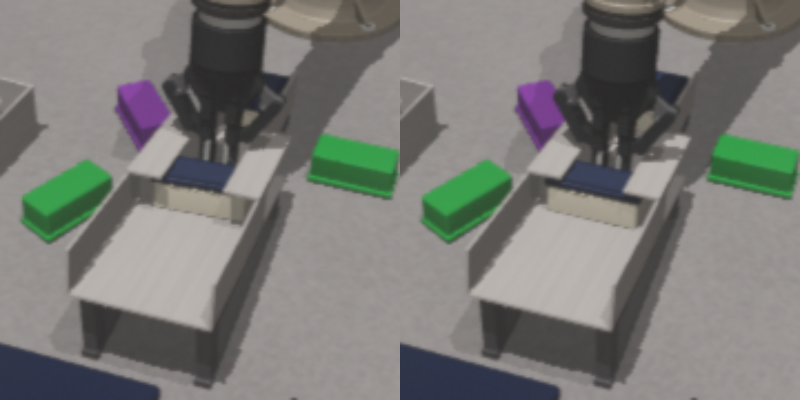

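The right crop shows the fingers against the lid at about (600,175), with the tub moved slightly uphill and almost no force on the wrist. I'll carry on pushing.

```bash
python3 - <<'E'
from h import *
N=env.nose_length
r=env.movel(tcp(CR,CT,[.062,0,.014],N),velocity=.06,stop_force=30)
s=env.get_state();print(r,s['time'],CR.inv().apply(s['tcp_pos']-CT),s['force'])
cam('scene','scene4')
# back off, then up and turn to grasp orientation
env.movel(tcp(CR,CT,[.05,0,.014],N),velocity=.1)
env.movel(tcp(CR,CT,[.03,0,.14],N),velocity=.2)
env.reach(tcp(CR,CT,[.0,0,.16],N),quat(tool(CR,0)))
env.grip(.085)
cam('scene','scene5');cam('top','top5');cam('wrist','wrist5');print(env.get_state()['time'])
E
python3 - <<'E'
import cv2,numpy as np
L=[cv2.resize(cv2.imread(f'pics/{n}.png')[r[0]:r[1],r[2]:r[3]],(390,290)) for n,r in (('scene4',(140,320,210,450)),('scene5',(140,320,210,450)),('top5',(80,260,220,460)),('wrist5',(0,400,0,640)))]
cv2.imwrite('pics/c5.png',np.vstack([np.hstack(L[:2]),np.hstack(L[2:])]))
E
```

```text
False 6.9 [ 6.19529876e-02 -1.73990510e-05  8.66984051e-02] [-0.76309753  0.33591116  0.09982849]
10.1917
```

View pics/c5.png

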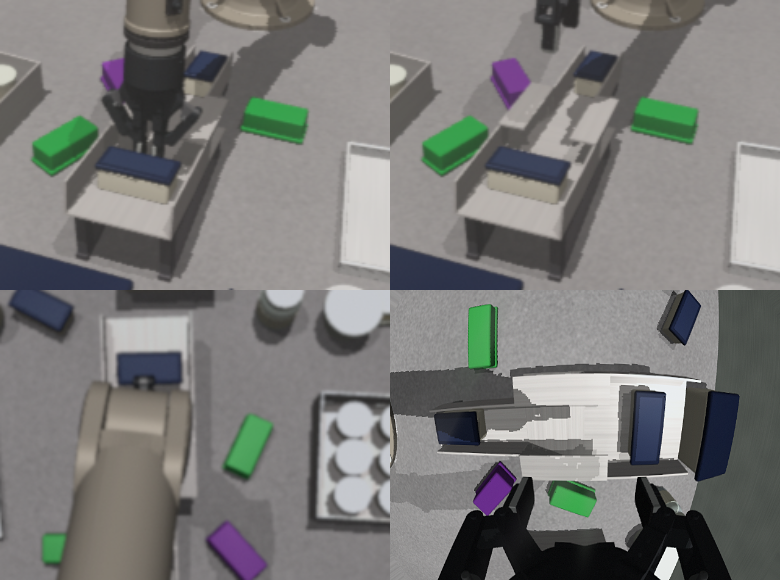

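The tub is now in the open bay, upright and clear of the strips: its lid is at (525,170) in the upper-right crop and (150,367) in the lower-left one. Next I'll measure the lid from the scene and top depth.

```bash
python3 - <<'E'
from h import *
np.set_printoptions(precision=4,suppress=True)
for t in ('scene5','top5'):
    z=np.load(f'pics/{t}.npz'); im,d=z['im'],z['d']; c={k:z[k] for k in('fx','fy','cx','cy','rvec','tvec')}
    loc=CR.inv().apply(world(c,d).reshape(-1,3)-CT).reshape(400,640,3)
    b=im.astype(int); m=(b[...,0]-b[...,2]>12)&(loc[...,2]>.034)&(loc[...,2]<.048)&(loc[...,0]>.03)&(loc[...,0]<.16)&(abs(loc[...,1])<.064)
    P=loc[m]; r=cv2.minAreaRect((P[:,:2]*1000).astype(np.float32)); print(t,len(P),np.median(P,0),r, np.percentile(P,[2,98],axis=0))
    f=(abs(loc[...,0]-.15)<.02)&(abs(loc[...,1])<.04); print('floor',np.nanmedian(loc[f][:,2]))
E
```

```text
scene5 659 [0.1024 0.0017 0.0403] ((99.07147216796875, 1.6273117065429688), (96.83882141113281, 49.62974548339844), 89.53665924072266) [[ 0.0757 -0.0449  0.0369]
 [ 0.122   0.048   0.0423]]
floor -0.0014099317396624538
top5 640 [ 0.1007 -0.0054  0.04  ] ((98.5201644897461, -1.5699501037597656), (45.64848327636719, 94.80288696289062), 0.06810641288757324) [[ 0.0764 -0.0468  0.0359]
 [ 0.1203  0.0436  0.0443]]
floor 2.8779799634704893e-05
```

Both views put the tub centre at chute x ≈ 0.099, y ≈ 0, with no yaw and the lid at 40 mm. That matches the tub's size and is past the 60 mm mark, so I'll grasp it and lift.

```bash
python3 - <<'E'
from h import *
q=quat(tool(CR,0))
env.reach(tcp(CR,CT,[.099,0,.09],.054),q)
r=env.movel(tcp(CR,CT,[.099,0,.022],.054),velocity=.12,stop_force=8)
s=env.get_state();print(r,s['time'],CR.inv().apply(s['tcp_pos']-CT),s['force'])
env.grip(.03,40)
s=env.get_state();print(s['time'],s['opening'],s['force'])
if .04<s['opening']<.056 and not r:
    env.movel(tcp(CR,CT,[.099,0,.06],.054),velocity=.1)
    p=tcp(CR,CT,[.099,0,.06],.054); p[2]=.30
    env.movel(p,velocity=.2)
    env.dwell(.2)
    s=env.get_state();print(s['time'],s['opening'],s['force']); cam('scene','scene6'); cam('wrist','wrist6')
E
python3 - <<'E'
import cv2,numpy as np
L=[cv2.resize(cv2.imread(f'pics/{n}.png'),(400,250)) for n in('scene6','wrist6')]
cv2.imwrite('pics/c6.png',np.hstack(L))
E
```

```text
False 11.5 [ 0.09933973 -0.00025011  0.07655427] [0.10752252 0.40576263 0.57093778]
11.9167 0.04958378267005217 [-2.88353347  0.4730159   6.69920607]
13.325 0.049371109039233786 [-0.4211676  -0.11502422 -1.79133519]
```

View pics/c6.png

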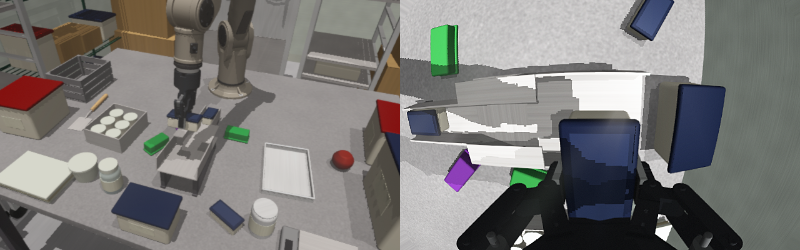

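The tub is gripped at 49 mm opening and raised (lid at (600,180) in the wrist view), and 1.8 N of weight shows on the wrist. Now to the tray.

```bash
python3 - <<'E'
from h import *
q=quat(tool(TRAY,0))
env.reach(TT+[0,0,.25],q)
env.movel(TT+[0,0,.10],velocity=.15)
r=env.movel(TT+[0,0,.0745],velocity=.03,stop_force=4)
s=env.get_state();print(r,s['time'],s['tcp_pos'],s['force'])
cam('scene','scene7')
E
python3 - <<'E'
import cv2
cv2.imwrite('pics/c7.png',cv2.resize(cv2.imread('pics/scene7.png')[140:340,330:570],(720,600)))
E
```

```text
True 16.6667 [0.52069959 0.33890531 0.0796563 ] [-0.26536711 -0.1381434   4.19658423]
```

View pics/c7.png

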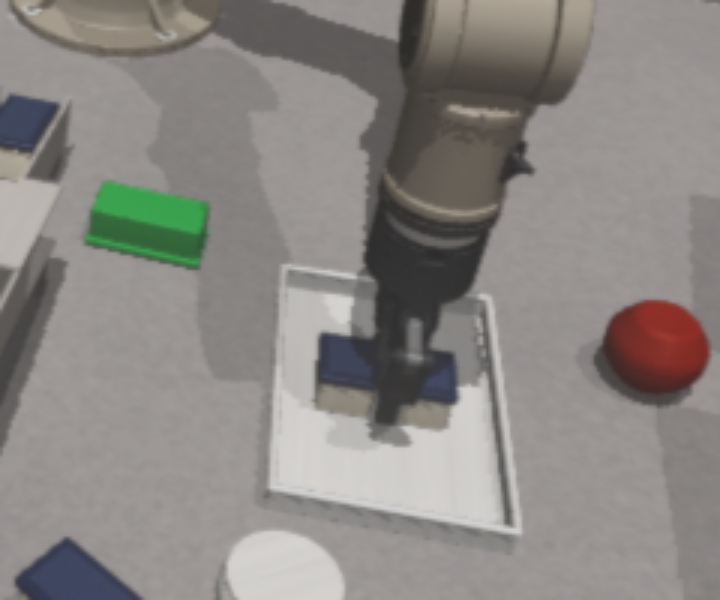

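Contact came at the predicted height, and the tub is in the middle of the tray at about (385,380), lid up. I'll release it.

```bash
python3 - <<'E'
from h import *
np.set_printoptions(precision=4,suppress=True)
env.grip(.08)
p=env.get_state()['tcp_pos']
env.movel(np.array(p)+[0,0,.15],velocity=.15)
env.reach([.40,.0,.30],quat(tool(R.identity(),0)))
env.dwell(.3)
c,im,d=cam('top','top8'); cam('scene','scene8'); s=env.get_state(); print(s['time'],s['force'])
w=TRAY.inv().apply(world(c,d).reshape(-1,3)-TT).reshape(400,640,3)
b=im.astype(int); m=(b[...,0]-b[...,2]>12)&(abs(w[...,0])<.12)&(abs(w[...,1])<.085)&(w[...,2]>.01)
P=w[m]; print(len(P),np.median(P,0),cv2.minAreaRect((P[:,:2]*1000).astype(np.float32)),P[:,2].min(),P[:,2].max())
a=cv2.imread('pics/scene8.png')[140:340,210:530]; t=im[60:300,140:460]
cv2.imwrite('pics/c8.png',np.hstack([cv2.resize(a,(400,300)),cv2.resize(t,(400,300))]))
E
```

```text
20.0417 [-0.0873 -0.4119  0.2379]
650 [ 0.0001 -0.0032  0.0406] ((0.1251544952392578, -2.6078109741210938), (97.07011413574219, 46.1528434753418), 89.87085723876953) 0.03184691737748703 0.048216456025070645
```

View pics/c8.png

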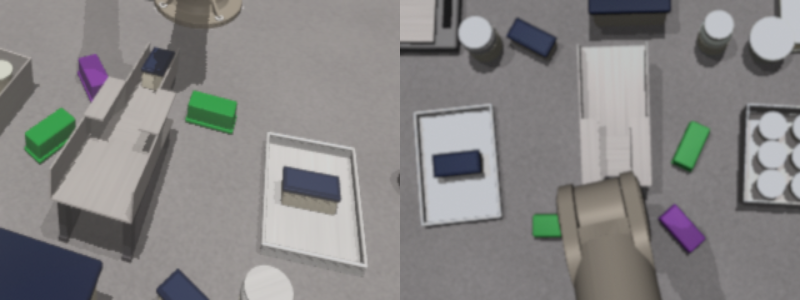

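The tub lies flat and lid up in the tray, at (310,185) on the left and (457,163) on the right. The chute's bay and funnel are empty, and the other things look undisturbed.

```bash
python3 -c "
from h import *
job.job_done()"
```

```text
the job is handed in; nothing more can be done
```

The jammed tub is out of the chute and standing lid up in the shallow aluminium tray. I handed the job in just after 20 s on the robot's clock, against the 53 s limit.

- **Push:** with the fingers in the slot downhill of it, I pushed the tub up the chute until its centre was about 99 mm uphill of the chute origin. It needed to be at least 60 mm, so it was clear of the strips.
- **Lift and place:** I gripped it across its 50 mm sides (the opening read 49 mm), lifted it out and lowered it until it touched the tray floor at the predicted height.
- **Last checks:** the lid is level about 40 mm above the tray floor, and the tub is within 3 mm of the tray's centre and square to it. The robot was clear of everything and the wrist force was near zero. The neighbouring objects looked unmoved in the final pictures.

No check failed. The two cameras differed by about 3 mm on the tub's sideways position before the grasp, which made no difference.

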